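Lay up the night-feed tray

ROBOT

A 6-joint arm with a two-finger parallel gripper is mounted at the origin on the work surface. World frame = base frame: x ahead of the robot, y to its left, z up, the work surface at z = 0. Lengths are in m, angles in rad, forces in N, time in s.
With the tool pointing down it reaches from about 0.3 to 0.95 m from the base axis. Payload 3.1 kg.
Tool frame: the origin (TCP) lies midway between the tips of the shut fingers; the grasp point (between the pads) lies 19 mm behind it; z points along the fingers, y is the line along which they close (so a half turn about z gives the same grasp; the last joint's range is limited). The gripper opens to 85 mm and grips with 20 to 120 N. Pads are 22 mm wide; open, the fingers measure 114 mm over their backs; the gripper's body (76 mm by 85 mm) begins 54 mm behind the grasp point. The pads swing forward as they close: fully open they stand 13 mm farther back than shut.
Start: joints at [-1.285, 0.308, 1.634, -0, 1.2, -0.07], TCP at [0.218, -0.586, 0.231] pointing down, gripper open.
Joint ranges: [-3.06, 3.06], [-0.79, 1.96], [0.05, 2.63], [-1.19, 4.34], [0.05, 2.64], [-2.94, 2.94]. Speed limits (rad/s): [2.79, 2.79, 3.14, 3.14, 3.14, 3.14].

INTERFACE

Orientations are given as [roll, pitch, yaw] about the fixed x, y, z axes, in that order (R = Rz(yaw) Ry(pitch) Rx(roll)).
In Python, from cell import ctrl gives the robot as it stands.
- The arm moves only by the tool servo_tool, never from a script. Its argument "deltas" is a list that holds one entry, the list of rows, each a list of 6 numbers: the shift along the tool's x, y, z in cm, then the turn, a rotation vector about the tool's x, y, z in rad. A call has 1 to 20 rows; each row is the pose to reach, as a shift and turn from the pose commanded when the call began, along the tool's axes at that moment; what a row does not reach only later rows make up. A row lasts 1/12 s, in which the tool goes at most 41.7 mm and 7.16 degrees, less where a joint would pass 70% of its speed; a pose out of reach is approached as far as the arm can. A call with a gripper value outside its range is refused whole. "grip" is the finger opening in cm, from 0 to 8.54, set as the call begins (left out, the last holds). The fingers move at their own pace and stop on an object; "force" is the grip in N (left out, the last holds). Time passes only in rows, so rows that repeat a pose let the fingers close. It gives the time, the measured TCP pose, the force, the opening and the grip force at its end, in the units of the state.
- ctrl.read_state(): the state, without advancing time (a new reading comes with each control period).
- ctrl.get_image(name): name is "scene" or "top" or "wrist"; returns a dict with "color" (480x640x3 uint8, red, green, blue), "depth" (480x640 float32, m along the optical axis (not along the pixel's ray), 0 where there is no reading), "fovy" (degrees; the focal length in pixels is half the picture's height over the tangent of half this angle, whatever the lens; pixels are square), "cx", "cy" (the principal point, pixels), "distortion" ([k1, k2, p1, p2, k3] as OpenCV has them; the pictures are not rectified), "R" (3x3) and "t" (3): a world point X has camera coordinates R X + t. Camera axes: x right, y down, z forward; pixel columns grow to the right and rows downward; lengths in m; the calibration is good to about 2 mm. A picture is of the moment at which its call begins.
- ctrl.close_job(): hands the job in; it is judged then, once.
The state is a dict: "clock": time; "qpos": joint angles; "qvel": joint speeds; "joint_efforts": joint torques, N m; "eef_pos": TCP position; "ee_rot": TCP orientation; "ft_force": force on the tool from outside, world axes, zero at the start; "torque": the same for the moment, N m; "grip_width": finger opening in m; "gripper_force": force on a finger pad.
Only numpy, scipy, OpenCV 4.12 (cv2) and the standard library are available. Lean on these libraries where they do the work, as an engineer would, in place of code of your own. Each camera call takes 0.05 s, during which the arm holds its last target. There are 200 camera calls.

TASK

Lay up the steel tray for the night feed so that everything can be found in the dark: the large bottle lying along the back rim, centred, and the small bottle lying parallel in front of it, middle to middle; in line with the small bottle put the teether ring flat on its left and the large powder pot on its right, with the small powder pot centred on top of the large one. Left, right, front and back are as seen from the robot, the front being the side nearest to it, and the caps may point either way. Set the glass down gently, and leave the soother, the dome cap, the brush and the scoop where they are.

Things in the scene. Friction and masses are not known exactly. Their poses are not given: they have to be found in the camera images.
- large_bottle: the larger closed square-section glass feeding bottle, white round cap, lying on one of its four flat sides (does not roll): 150 mm long, body 56 x 56 mm in section and 110 mm long, cap 42 mm across, 0.18 to 0.30 kg. Origin mid-length on its long axis, 28 mm above what it lies on; x runs from base to cap; its weight is centred about 15 mm from the origin towards the base
- small_bottle: the smaller closed square-section glass feeding bottle, white round cap, lying on one of its four flat sides (does not roll): 112 mm long, body 48 x 48 mm in section and 74 mm long, cap 38 mm across, 0.12 to 0.20 kg. Origin mid-length on its long axis, 24 mm above what it lies on; x runs from base to cap; its weight is centred about 15 mm from the origin towards the base
- teether: pink silicone teether ring lying flat: 64 mm over all, round section 13 mm thick, hole 38 mm, 40 g. Origin at the centre of the hole, at the underside; z up
- large_pot: the larger of two round milk-powder pots with flat white screw lids, standing: 60 mm across the lid, body 56 mm, 40 mm high. Origin at the centre of its underside; z up
- small_pot: the smaller round milk-powder pot with a flat white screw lid, standing: 46 mm across the lid, body 42 mm, 30 mm high. Origin at the centre of its underside; z up
- tray: stainless steel tray, fixed, left or right of the robot, turned by up to 9 degrees: 256 mm front to back (x), 360 mm wide (y); floor 3 mm thick, upright rim 15 mm high. Origin at the centre of its underside, at shelf height; x points away from the robot to the back rim, y to its left end. The five things to move start beside it on a 5 mm thick grey drying mat
- soother: baby's soother standing teat up near the back left corner of the tray, 42 mm across, 38 mm high; stays where it is. Origin at the centre of its underside
- dome_cap: white dome-shaped dust cap standing at the back of the drying mat, 34 mm across, 37 mm high; stays where it is. Origin at the centre of its underside
- brush: bottle brush lying crosswise on the shelf behind mat and tray, 225 mm long, 34 mm thick; stays where it is. Origin near its middle, at shelf height
- scoop: pale blue powder scoop lying near the back right corner of the tray, cup 30 mm across at its back end, 84 mm long, 18 mm high; stays where it is. Origin at mid-length, at its underside
Things that resemble listed ones, but are neither listed nor needed, are in the scene too. What is shaped like the small_bottle but purple is not meant. What is shaped like the large_pot but blue or yellow is not meant.

How it is judged:
By the outcome, as a careful person would: the job done as asked, in the order asked, and still so for the second after the job is handed in, with the robot touching nothing.
It also fails if it takes over 139 s, if anything falls off the work surface, if the arm or the gripper's body presses on something with over 40 N, if the wrist force passes 120 N, or if a joint passes its speed limit or range.

## Working session

There is one attempt and no reset: what is moved stays moved. The work goes in short steps, Python scripts to look and compute and a tool call to move; the robot and the scene stay as the last step left them, time stands still between calls to the robot, and variables do not carry over. Pictures are saved under pics/ and viewed, at most 14 in all, crops included, and the job is handed in when it is done.

Besides the shell and the picture viewer there is one more tool, called after "Emit:" as a command line: name --argument value ..., lists and objects as JSON in quotes. servo_tool: Moves the arm, as the interface text tells. Its arguments: {"type":"object","properties":{"deltas":{"type":"array","items":{"type":"array","items":{"type":"array","items":{"type":"number"}}}},"grip":{"type":"number"},"force":{"type":"number"}},"required":["deltas"]}

```bash
mkdir -p pics; cat > h.py <<'E'
import numpy as np, cv2, pickle
from cell import ctrl
def grab(n):
    im=ctrl.get_image(n); pickle.dump(im,open(f'{n}.pkl','wb')); return im
def load(n): return pickle.load(open(f'{n}.pkl','rb'))
def K(im):
    f=240/np.tan(np.radians(im['fovy'])/2)
    return np.array([[f,0,im['cx']],[0,f,im['cy']],[0,0,1.]])
def world(im):
    v,u=np.mgrid[0:480,0:640]
    p=cv2.undistortPoints(np.stack([u,v],-1).reshape(-1,1,2).astype(np.float64),K(im),np.array(im['distortion'])).reshape(480,640,2)
    d=im['depth'].astype(float)
    C=np.dstack([p[...,0]*d,p[...,1]*d,d])
    W=(C-np.array(im['t']))@np.array(im['R'])
    W[d==0]=np.nan
    return W
def pix(im,X):
    r,_=cv2.Rodrigues(np.array(im['R'],float))
    return cv2.projectPoints(np.array(X,float).reshape(-1,1,3),r,np.array(im['t'],float),K(im),np.array(im['distortion'],float))[0].reshape(-1,2)
def save(im,name,crop=None,s=1):
    c=im['color'][...,::-1]
    if crop: a,b,e,f=crop; c=c[b:f,a:e]
    cv2.imwrite(f'pics/{name}.png',cv2.resize(c,None,fx=s,fy=s,interpolation=cv2.INTER_CUBIC))
E
python3 - <<'E'
from h import *
for n in ['top','scene']:
    im=grab(n); save(im,n+'0'); print(n,im['fovy'],im['t'],np.round(im['R'],2).tolist(),im['distortion'])
W=world(load('top'))
for r in range(0,480,96):
    print([tuple(np.round(W[r,c],3)) for c in range(0,640,128)])
s=ctrl.read_state();print(s['clock'],s['eef_pos'],s['ee_rot'],s['grip_width'])
E
```

```text
top 55.08616756151887 [-0.02806348  0.53720376  1.22861527] [[-0.0, -1.0, -0.01], [-1.0, 0.0, -0.06], [0.06, 0.01, -1.0]] [0.00708144 0.         0.         0.         0.        ]
scene 44.858771825387635 [ 0.44426468 -0.14249284  1.48962231] [[-0.83, 0.56, -0.02], [0.37, 0.53, -0.76], [-0.41, -0.64, -0.65]] [-0.02507837  0.          0.          0.          0.        ]
[(np.float64(1.705), np.float64(1.418), np.float64(-0.759)), (np.float64(1.696), np.float64(0.831), np.float64(-0.745)), (np.float64(1.699), np.float64(0.255), np.float64(-0.752)), (np.float64(1.696), np.float64(-0.323), np.float64(-0.751)), (np.float64(1.69), np.float64(-0.897), np.float64(-0.748))]
[(np.float64(1.261), np.float64(1.402), np.float64(-0.759)), (np.float64(0.96), np.float64(0.503), np.float64(-0.001)), (np.float64(0.958), np.float64(0.144), np.float64(0.003)), (np.float64(0.924), np.float64(-0.201), np.float64(0.086)), (np.float64(0.956), np.float64(-0.569), np.float64(0.001))]
[(np.float64(0.823), np.float64(1.373), np.float64(-0.744)), (np.float64(0.688), np.float64(0.496), np.float64(0.0)), (np.float6
[... 176 characters left out ...]
oat64(0.413), np.float64(1.12), np.float64(-0.404)), (np.float64(0.424), np.float64(0.489), np.float64(0.002)), (np.float64(0.424), np.float64(0.14), np.float64(0.003)), (np.float64(0.423), np.float64(-0.208), np.float64(0.003)), (np.float64(0.423), np.float64(-0.555), np.float64(0.0))]
[(np.float64(-0.008), np.float64(1.343), np.float64(-0.75)), (np.float64(0.166), np.float64(0.484), np.float64(-0.002)), (np.float64(0.167), np.float64(0.138), np.float64(0.005)), (np.float64(0.166), np.float64(-0.206), np.float64(0.001)), (np.float64(0.167), np.float64(-0.549), np.float64(-0.001))]
0.1 [ 0.21747434 -0.58515287  0.23016704] [-3.13950060e+00 -1.46604885e-04  3.55752529e-01] 0.08528536107766374
```

View pics/top0.png

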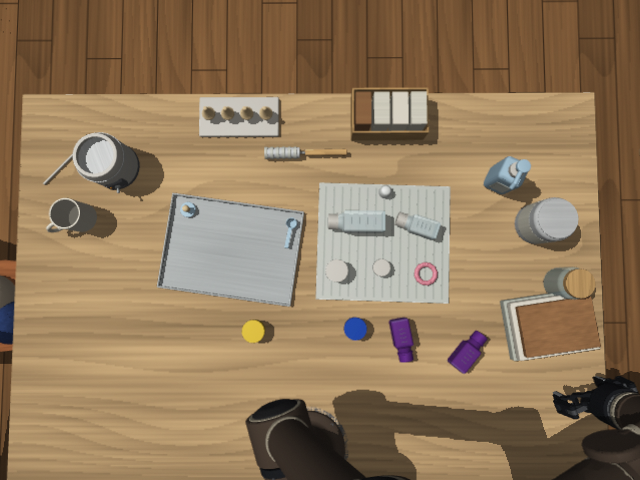

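View pics/scene0.png

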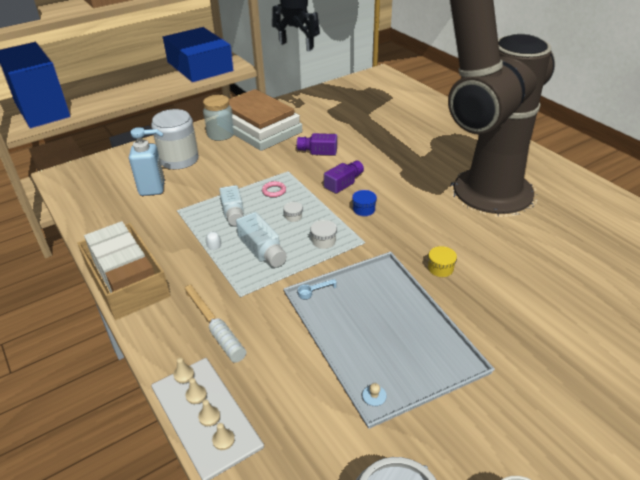

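The top view shows these candidates. Large bottle: (360,221). Small bottle: (419,226), not the purple ones at (402,339) and (468,351). Large pot: white at (339,271), not yellow (253,330) or blue (356,328). Small pot: (382,267). Teether: (425,273). The tray, around (231,250), holds the soother (189,210) and the scoop (291,233), and the brush is at (305,153).

```bash
python3 - <<'E'
from h import *
im=load('top'); W=world(im)
def seg(name,box,zmin,zmax=.2):
    a,b,c,d=box; m=np.zeros((480,640),bool); m[b:d,a:c]=True
    m&=(W[...,2]>zmin)&(W[...,2]<zmax)
    n,l,st,_=cv2.connectedComponentsWithStats(m.astype(np.uint8)); k=1+np.argmax(st[1:,4]); P=W[l==k]
    r=cv2.minAreaRect(P[:,:2].astype(np.float32)*1000)
    print(name,len(P),'rect',np.round(r[0],1),np.round(r[1],1),round(r[2],1),'mean',np.round(P.mean(0),4),'zmed',np.round(np.median(P[:,2]),4))
seg('LB',(320,200,395,240),.03)
seg('SB',(390,205,446,245),.027)
seg('LP',(320,255,355,290),.03)
seg('SP',(368,255,396,282),.02)
seg('soother',(175,198,204,222),.012)
seg('scoop',(280,215,301,250),.011)
seg('dome',(377,180,396,200),.02)
seg('brush',(260,145,350,165),.012)
hsv=cv2.cvtColor(im['color'],cv2.COLOR_RGB2HSV); c=im['color'].astype(int)
m=(c[...,0]-c[...,1]>50); m[:255]=0; m[292:]=0; m[:,:408]=0; m[:,442:]=0
P=W[m]; (x,y),rr=cv2.minEnclosingCircle(P[:,:2].astype(np.float32)*1000); print('teether',len(P),x,y,rr,np.nanmedian(P[:,2]))
# tray outline, low saturation
m=((hsv[...,1]<60)).astype(np.uint8); m[:185]=0;m[312:]=0;m[:,:150]=0;m[:,312:]=0
m=cv2.morphologyEx(m,cv2.MORPH_CLOSE,np.ones((9,9)))
n,l,st,_=cv2.connectedComponentsWithStats(m); k=1+np.argmax(st[1:,4]); 
cn=cv2.findContours((l==k).astype(np.uint8),0,2)[0][0]
print('tray px',cv2.boxPoints(cv2.minAreaRect(cn)).round(1).tolist(),st[k])
# intersect contour at rim height .015
p=cv2.undistortPoints(cn.astype(np.float64),K(im),np.array(im['distortion'])).reshape(-1,2)
R=np.array(im['R']);o=-R.T@im['t']; d=np.c_[p,np.ones(len(p))]@R; X=o+d*((.015-o[2])/d[:,2])[:,None]
r=cv2.minAreaRect(X[:,:2].astype(np.float32)*1000); print('tray',r,cv2.boxPoints(r).round().tolist())
save(im,'crop0',(150,170,460,370),2.5)
E
```

```text
LB 1154 rect [ 602.1 -129.4] [ 55.3 147.6] 0.1 mean [ 0.6015 -0.1328  0.0574] zmed 0.0596
SB 749 rect [ 593.8 -291.3] [112.6  48.3] 71.6 mean [ 0.5921 -0.2928  0.0487] zmed 0.0506
LP 402 rect [473.2 -76.6] [57.8 57.8] 44.5 mean [ 0.4723 -0.0764  0.0447] zmed 0.0446
SP 237 rect [ 481.4 -195.6] [44.6 45.2] 62.9 mean [ 0.4807 -0.1957  0.0349] zmed 0.0351
soother 157 rect [638.9 328.3] [38.9 39.1] 0.2 mean [0.6385 0.326  0.0207] zmed 0.0159
scoop 107 rect [574.7  46.3] [27.5 82.2] 85.9 mean [0.5726 0.0513 0.02  ] zmed 0.0203
dome 115 rect [ 685.9 -208.3] [30.2 29.5] 84.5 mean [ 0.6852 -0.208   0.0351] zmed 0.0357
brush 671 rect [796.2   6.1] [ 33.5 224.1] 1.1 mean [0.7934 0.0257 0.0252] zmed 0.0243
teether 231 463.16790771484375 -317.6689453125 30.55475425720215 0.01701674721603927
tray px [[156.10000610351562, 287.0], [170.10000610351562, 191.5], [304.1000061035156, 211.0], [290.1000061035156, 306.6000061035156]] [  157   193   147   114 12980]
tray ((529.7353515625, 208.38394165039062), (365.63848876953125, 261.08929443359375), 81.72355651855469) [[374.0, 46.0], [633.0, 9.0], [685.0, 371.0], [427.0, 408.0]]
```

View pics/crop0.png

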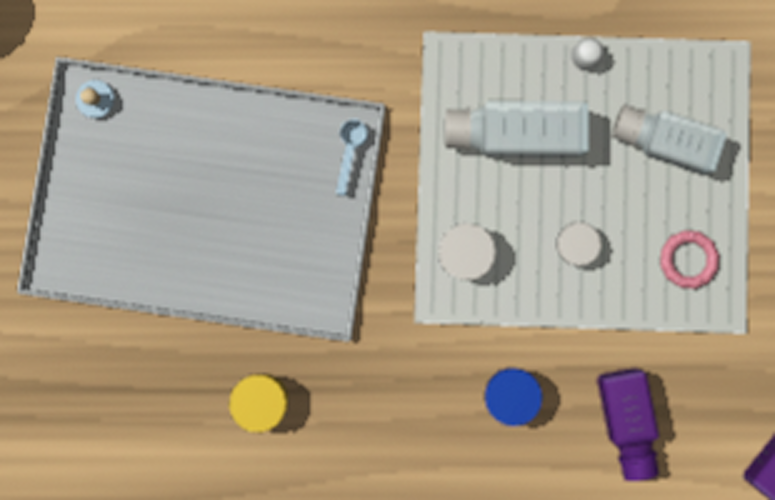

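The crop confirms the choices: clear and white bottles with caps to the left, white pots, and the pink ring. Yellow, blue and purple are decoys. Next step is a helper that works out the moves.

```bash
cat >> h.py <<'E'
from scipy.spatial.transform import Rotation as Ro
TC=np.array([.530,.208]); TY=np.radians(-8.2)
def tray(a,b):
    c,s=np.cos(TY),np.sin(TY); return TC+[c*a-s*b,s*a+c*b]
def go(x,y,z,yaw):
    s=ctrl.read_state(); R0=Ro.from_euler('xyz',s['ee_rot']); R1=Ro.from_euler('xyz',[np.pi,0,yaw])
    d=R0.inv().apply(np.array([x,y,z])-s['eef_pos'])*100; r=(R0.inv()*R1).as_rotvec()
    print('d',np.round(d,2).tolist(),np.round(r,3).tolist(),'t',round(s['clock'],2),'q',np.round(s['qpos'],2).tolist(),'p',np.round(s['eef_pos'],4).tolist(),'F',np.round(s['ft_force'],1).tolist(),'w',round(s['grip_width'],4))
E
python3 -c "
from h import *
go(.602,-.143,.20,np.pi/2)"
```

```text
d [51.44, -28.05, 3.08] [-0.002, -0.001, -1.215] t 0.1 q [-1.28, 0.31, 1.64, 0.0, 1.2, -0.07] p [0.2175, -0.5852, 0.2302] F [0.2, -0.4, 0.1] w 0.0853
```

Emit:
servo_tool --deltas '[[[51.4,-28.1,3.1,0,0,-1.215],[51.4,-28.1,3.1,0,0,-1.215],[51.4,-28.1,3.1,0,0,-1.215],[51.4,-28.1,3.1,0,0,-1.215],[51.4,-28.1,3.1,0,0,-1.215],[51.4,-28.1,3.1,0,0,-1.215],[51.4,-28.1,3.1,0,0,-1.215],[51.4,-28.1,3.1,0,0,-1.215],[51.4,-28.1,3.1,0,0,-1.215],[51.4,-28.1,3.1,0,0,-1.215],[51.4,-28.1,3.1,0,0,-1.215],[51.4,-28.1,3.1,0,0,-1.215],[51.4,-28.1,3.1,0,0,-1.215],[51.4,-28.1,3.1,0,0,-1.215],[51.4,-28.1,3.1,0,0,-1.215],[51.4,-28.1,3.1,0,0,-1.215],[51.4,-28.1,3.1,0,0,-1.215],[51.4,-28.1,3.1,0,0,-1.215],[51.4,-28.1,3.1,0,0,-1.215],[51.4,-28.1,3.1,0,0,-1.215]]]' --grip 8.5

```text
clock: 1.77
eef_pos: [0.6008, -0.1448, 0.2004]
ee_rot: [-3.141, 0.0, 1.569]
ft_force: [-0.6, -0.8, -0.3]
grip_width: 0.0848
gripper_force: 0.0
```

```bash
python3 -c "
from h import *
go(.602,-.143,.022,np.pi/2)
im=grab('wrist');save(im,'w1')
W=world(im)
m=(W[...,2]>.045)&(W[...,2]<.075)&(abs(W[...,0]-.6)<.05)&(abs(W[...,1]+.13)<.1)
print(m.sum(),cv2.minAreaRect(W[m][:,:2].astype(np.float32)*1000),np.median(W[m][:,2]))
print(pix(im,[[.602,-.129,.061],[.602,-.143,.061]]))"
```

```text
d [0.19, 0.12, 17.84] [-0.0, 0.0, -0.002] t 1.77 q [-0.31, 0.32, 1.68, -0.0, 1.14, -0.3] p [0.6008, -0.1448, 0.2004] F [-0.6, -0.8, -0.3] w 0.0848
12215 ((604.6135864257812, -131.7081298828125), (149.71363830566406, 56.25864791870117), 89.28924560546875) 0.06020427001791278
[[320.86746371 204.54501102]
 [320.91935333 222.80521175]]
```

View pics/w1.png

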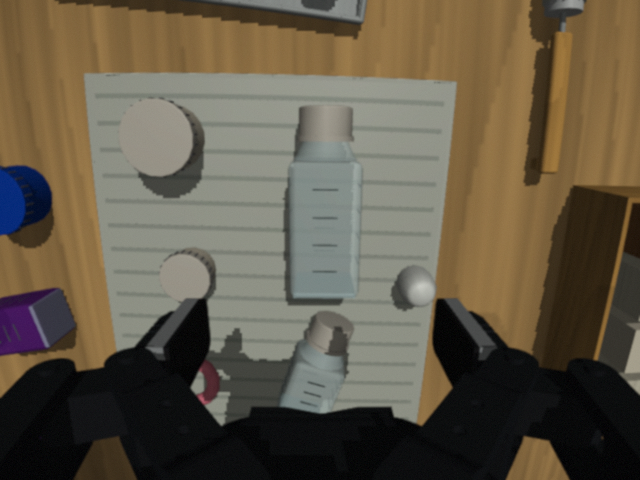

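The wrist picture shows the large bottle at (325,205) with its cap up the picture (towards the tray), the fingers clear on both sides, and the dome at (417,287). Descending.

Emit:
servo_tool --deltas '[[[0,0.25,4,0,0,0],[0,0.25,8,0,0,0],[0,0.25,12,0,0,0],[0,0.25,14,0,0,0.008],[0,0.25,15.5,0,0,0.008],[0,0.25,16.8,0,0,0.008],[0,0.25,17.5,0,0,0.008],[0,0.25,17.8,0,0,0.008],[0,0.25,17.8,0,0,0.008],[0,0.25,17.8,0,0,0.008]]]'

```text
clock: 2.65
eef_pos: [0.6051, -0.1439, 0.0235]
ee_rot: [3.14, 0.001, 1.563]
ft_force: [0.8, -0.0, 0.8]
grip_width: 0.0849
gripper_force: 0.0
```

Emit:
servo_tool --deltas '[[[0,0,0,0,0,0],[0,0,0,0,0,0],[0,0,0,0,0,0],[0,0,0,0,0,0],[0,0,0,0,0,0],[0,0,0,0,0,0],[0,0,0,0,0,0],[0,0,0,0,0,0],[0,0,0,0,0,0],[0,0,0,0,0,0]]]' --grip 4.5 --force 45

```text
clock: 3.48
eef_pos: [0.605, -0.1436, 0.0236]
ee_rot: [3.14, 0.0, 1.563]
ft_force: [-0.5, 0.3, 5.8]
grip_width: 0.0549
gripper_force: 50.0
```

```bash
python3 -c "
from h import *
print(tray(.091,-.014),TY+np.pi/2)
t=tray(.091,-.014);go(*t,.12,TY+np.pi/2)"
```

```text
[0.61807283 0.1811639 ] 1.4276793281313616
d [32.48, 1.07, -9.66] [0.002, 0.0, 0.135] t 3.48 q [-0.3, 0.56, 1.75, -0.0, 0.83, -0.3] p [0.605, -0.1436, 0.0236] F [-0.5, 0.3, 5.8] w 0.0549
```

Emit:
servo_tool --deltas '[[[0,0,-0.5,0,0,0],[0,0,-1.5,0,0,0],[0,0,-3.5,0,0,0],[0.5,0,-6,0,0,0],[2,0.1,-8,0,0,0],[5,0.2,-9.7,0,0,0.02],[8.5,0.3,-9.7,0,0,0.04],[12,0.4,-9.7,0,0,0.06],[15.5,0.5,-9.7,0,0,0.08],[19,0.6,-9.7,0,0,0.1],[22.5,0.7,-9.7,0,0,0.12],[26,0.8,-9.7,0,0,0.135],[29,0.9,-9.7,0,0,0.135],[31,1,-9.7,0,0,0.135],[32,1.1,-9.7,0,0,0.135],[32.5,1.1,-9.7,0,0,0.135],[32.5,1.1,-9.7,0,0,0.135],[32.5,1.1,-9.7,0,0,0.135]]]'

```text
clock: 4.98
eef_pos: [0.6174, 0.1804, 0.119]
ee_rot: [-3.141, 0.001, 1.428]
ft_force: [0.0, -0.6, -3.8]
grip_width: 0.0555
gripper_force: 49.3
```

```bash
python3 -c "
from h import *
im=grab('wrist');save(im,'w2'); W=world(im)
t=tray(.091,-.014);go(*t,.0225,TY+np.pi/2)
c=[tray(a,b) for a,b in [(.128,.18),(.128,-.18),(-.128,-.18),(-.128,.18)]]
print(pix(im,[[*k,.015] for k in c]))
im['color']=im['color'].copy(); P=pix(im,[[*k,.015] for k in c]).astype(int); cv2.polylines(im['color'],[P],True,(255,0,0),1); save(im,'w2')"
```

```text
d [0.13, 0.04, 9.65] [-0.001, 0.001, -0.001] t 5.03 q [0.22, 0.46, 1.67, -0.0, 1.01, 0.36] p [0.6175, 0.18, 0.119] F [-0.4, 0.0, -2.2] w 0.0551
[[384.22139582 -91.44168259]
 [366.3537999  436.08885681]
 [ 58.51398577 428.20508625]
 [-27.64694892 -60.20185142]]
```

View pics/w2.png

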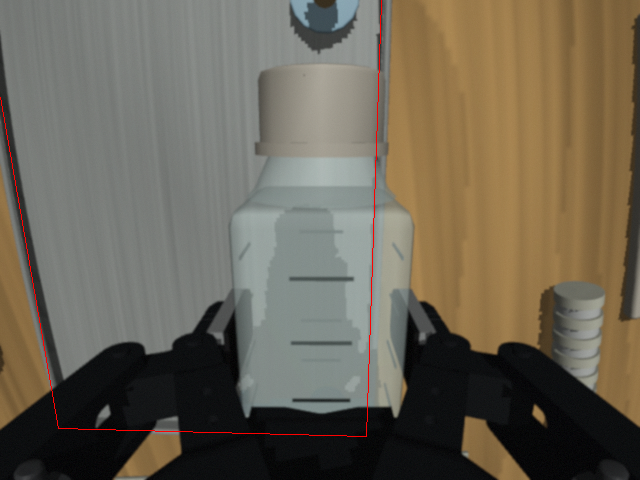

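Bottle is held square. The rim at about (389,20) sits ~9 px beyond the predicted red line, so I'll re-measure the tray.

```bash
python3 - <<'E'
from h import *
im=load('wrist'); R=np.array(im['R']);o=-R.T@im['t']
def ray(px,z):
    p=cv2.undistortPoints(np.array(px,float).reshape(-1,1,2),K(im),np.array(im['distortion'])).reshape(-1,2)
    d=np.c_[p,np.ones(len(p))]@R; return o+d*((z-o[2])/d[:,2])[:,None]
S=cv2.cvtColor(im['color'],cv2.COLOR_RGB2HSV)[...,1].astype(int)
print(S[20,370:400].tolist()); print(S[120,0:24].tolist(), S[300,20:50].tolist())
W=world(im); print(np.round(W[20,375:398,2],3).tolist())
for row in (10,20,40,60): 
    c=370+np.argmax(S[row,370:420]>70); X=ray([[c-.5,row]],.015)[0]; v=X[:2]-TC; print('back',row,c,X.round(4), 'x_tray',(v@[np.cos(TY),np.sin(TY)]).round(4))
for row in (130,200,260,320,350):
    r=S[row,:90]; c=np.max(np.where(r[:70]>70)[0],initial=0); X=ray([[c+.5,row]],.0)[0]; Y=ray([[c+.5,row]],.015)[0];print('front',row,c,X.round(4),'x_tray z0,z15',((X[:2]-TC)@[np.cos(TY),np.sin(TY)]).round(4),((Y[:2]-TC)@[np.cos(TY),np.sin(TY)]).round(4))
m=(W[...,2]>.1)&(abs(W[...,0]-.617)<.05)&(W[...,1]>.13)
m[:, :]&=True
top=W[...,2]; print('held top z',np.nanmedian(W[260:340,290:350,2]))
rr=[W[r,(W[r,:,2]>.12)&(W[r,:,2]<.2)] for r in (230,250,270)]
for q in rr: print(q[:,:2].min(0).round(4),q[:,:2].max(0).round(4))
C=W[(W[...,2]>.1)&(W[...,1]>.2)&(abs(W[...,0]-.62)<.06)]; print('cap end max tray-y', np.percentile((C[:,:2]-TC)@[-np.sin(TY),np.cos(TY)],[50,98,100]))
E
```

```text
[7, 9, 7, 8, 7, 5, 9, 9, 6, 6, 9, 12, 9, 3, 5, 7, 6, 6, 10, 8, 18, 76, 120, 131, 134, 133, 134, 130, 133, 132]
[12, 8, 6, 0, 17, 11, 11, 12, 11, 6, 9, 9, 9, 10, 8, 6, 8, 6, 4, 6, 6, 9, 4, 6] [134, 133, 132, 133, 134, 133, 128, 101, 50, 9, 10, 9, 5, 5, 9, 15, 9, 6, 12, 0, 11, 11, 11, 5, 7, 7, 8, 6, 4, 8]
[0.002, 0.003, 0.002, 0.004, 0.003, 0.003, 0.008, 0.011, 0.013, 0.013, 0.014, 0.015, 0.015, 0.014, 0.014, 0.015, 0.001, -0.0, 0.0, -0.001, -0.002, 0.0, 0.001]
back 10 392 [0.6798 0.312  0.015 ] x_tray 0.1334
back 20 391 [0.6786 0.3065 0.015 ] x_tray 0.133
back 40 391 [0.6773 0.2953 0.015 ] x_tray 0.1334
back 60 390 [0.6755 0.2841 0.015 ] x_tray 0.1331
front 130 0 [0.4062 0.2861 0.    ] x_tray z0,z15 -0.1337 -0.1207
front 200 6 [0.394  0.2375 0.    ] x_tray z0,z15 -0.1389 -0.1256
front 260 18 [0.3871 0.1917 0.    ] x_tray z0,z15 -0.1391 -0.1258
front 320 32 [0.3801 0.1416 0.    ] x_tray z0,z15 -0.1389 -0.1256
front 350 39 [0.3758 0.1147 0.    ] x_tray z0,z15 -0.1393 -0.126
held top z 0.15603947938378915
[0.5973 0.2154] [0.6513 0.2238]
[0.5959 0.2091] [0.6506 0.2179]
[0.5955 0.2024] [0.65   0.2119]
cap end max tray-y [0.02968415 0.06952707 0.07186513]
```

```bash
python3 - <<'E'
from h import *
im=load('wrist'); R=np.array(im['R']);o=-R.T@im['t']
S=cv2.cvtColor(im['color'],cv2.COLOR_RGB2HSV)[...,1].astype(int); W=world(im)
for c in (90,110,130,140,150):
    col=[(r,int(S[r,c]),round(float(W[r,c,2]),3)) for r in range(395,445,3)]; print(c,col)
for px,z in (((130,430),.015),((130,430),0)):
    p=cv2.undistortPoints(np.array([[px]],float),K(im),np.array(im['distortion'])).reshape(-1,2)
    d=np.c_[p,np.ones(1)]@R; X=(o+d*((z-o[2])/d[:,2])[:,None])[0]; print(X,(X[:2]-TC)@[-np.sin(TY),np.cos(TY)])
E
sed -i 's/TC=np.array(.*; TY/TC=np.array([.5333,.2075]); TY/' h.py; python3 -c "
from h import *
go(*tray(.091,-.012),.0225,TY+np.pi/2)"
```

```text
90 [(395, 45, 0.191), (398, 80, 0.193), (401, 36, 0.193), (404, 102, 0.194), (407, 78, 0.193), (410, 85, 0.194), (413, 51, 0.195), (416, 39, 0.195), (419, 23, 0.194), (422, 64, 0.194), (425, 102, 0.196), (428, 28, 0.195), (431, 23, 0.196), (434, 46, 0.195), (437, 46, 0.196), (440, 85, 0.195), (443, 70, 0.196)]
110 [(395, 23, 0.188), (398, 70, 0.189), (401, 23, 0.188), (404, 46, 0.18), (407, 26, 0.178), (410, 7, 0.177), (413, 8, 0.178), (416, 34, 0.175), (419, 46, 0.176), (422, 51, 0.178), (425, 43, 0.179), (428, 51, 0.181), (431, 85, 0.181), (434, 85, 0.182), (437, 96, 0.184), (440, 85, 0.185), (443, 64, 0.186)]
130 [(395, 33, 0.179), (398, 22, 0.179), (401, 31, 0.179), (404, 36, 0.18), (407, 64, 0.179), (410, 44, 0.18), (413, 43, 0.18), (416, 23, 0.179), (419, 12, 0.18), (422, 44, 0.18), (425, 49, 0.18), (428, 60, 0.179), (431, 51, 0.181), (434, 85, 0.182), (437, 20, 0.184), (440, 36, 0.184), (443, 36, 0.185)]
140 [(395, 35, 0.178), (398, 64, 0.178), (401, 26, 0.179), (404, 46, 0.179), (407, 33, 0.179), (410, 33, 0.178), (413, 26, 0.179), (416, 21, 0.178), (419, 44, 0.18), (422, 22, 0.178), (425, 45, 0.178), (428, 118, 0.181), (431, 102, 0.181), (434, 20, 0.181), (437, 39, 0.181), (440, 21, 0.182), (443, 98, 0.181)]
150 [(395, 36, 0.178), (398, 33, 0.177), (401, 36, 0.177), (404, 58, 0.178), (407, 23, 0.178), (410, 43, 0.177), (413, 43, 0.177), (416, 26, 0.177), (419, 58, 0.177), (422, 0, 0.176), (425, 118, 0.176), (428, 85, 0.177), (431, 14, 0.177), (434, 105, -0.001), (437, 135, -0.0), (440, 130, 0.0), (443, 132, -0.001)]
[0.44093769 0.04133902 0.015     ] -0.1776599357876006
[0.42952989 0.02884439 0.        ] -0.1916539105469999
d [0.33, 0.38, 9.65] [-0.001, 0.001, -0.001] t 5.03 q [0.22, 0.46, 1.67, -0.0, 1.01, 0.36] p [0.6175, 0.18, 0.119] F [-0.4, 0.0, -2.2] w 0.0551
```

Emit:
servo_tool --deltas '[[[0.1,0.1,1,0,0,0],[0.2,0.2,3,0,0,0],[0.3,0.4,5,0,0,0],[0.3,0.4,7,0,0,0],[0.3,0.4,8,0,0,0],[0.3,0.4,8.6,0,0,0],[0.3,0.4,9,0,0,0],[0.3,0.4,9.2,0,0,0],[0.3,0.4,9.3,0,0,0],[0.3,0.4,9.4,0,0,0],[0.3,0.4,9.4,0,0,0],[0.3,0.4,9.4,0,0,0]]]'

```text
clock: 6.03
eef_pos: [0.6227, 0.1841, 0.0261]
ee_rot: [3.14, -0.001, 1.428]
ft_force: [0.7, 0.3, -2.4]
grip_width: 0.0554
gripper_force: 49.2
```

```bash
python3 -c "
from h import *
go(*tray(.091,-.012),.0216,TY+np.pi/2)"
```

```text
d [-0.16, -0.08, 0.45] [0.001, -0.001, 0.0] t 6.03 q [0.22, 0.6, 1.68, 0.0, 0.86, 0.36] p [0.6227, 0.1841, 0.0261] F [0.7, 0.3, -2.4] w 0.0554
```

Emit:
servo_tool --deltas '[[[-0.1,-0.1,0.1,0,0,0],[-0.1,-0.1,0.2,0,0,0],[-0.1,-0.1,0.25,0,0,0],[-0.1,-0.1,0.3,0,0,0],[-0.1,-0.1,0.35,0,0,0],[-0.1,-0.1,0.35,0,0,0],[-0.1,-0.1,0.35,0,0,0]]]'

```text
clock: 6.62
eef_pos: [0.621, 0.183, 0.0217]
ee_rot: [-3.142, 0.0, 1.428]
ft_force: [-0.4, 0.1, -3.0]
grip_width: 0.0553
gripper_force: 49.2
```

Emit:
servo_tool --deltas '[[[0,0,0.03,0,0,0],[0,0,0.06,0,0,0],[0,0,0.1,0,0,0],[0,0,0.1,0,0,0],[0,0,0.1,0,0,0]]]'

```text
clock: 7.03
eef_pos: [0.621, 0.183, 0.0216]
ee_rot: [-3.142, 0.0, 1.428]
ft_force: [-3.3, -0.4, 6.7]
grip_width: 0.0556
gripper_force: 50.1
```

Emit:
servo_tool --deltas '[[[0,0,0.03,0,0,0],[0,0,0.06,0,0,0],[0,0,0.1,0,0,0],[0,0,0.1,0,0,0],[0,0,0.1,0,0,0]]]'

```text
clock: 7.45
eef_pos: [0.621, 0.1831, 0.0216]
ee_rot: [-3.141, 0.0, 1.428]
ft_force: [-4.8, -1.4, 10.3]
grip_width: 0.0557
gripper_force: 50.9
```

Emit:
servo_tool --deltas '[[[0,0,-0.1,0,0,0],[0,0,-0.1,0,0,0],[0,0,-0.1,0,0,0],[0,0,-0.1,0,0,0],[0,0,-0.1,0,0,0],[0,0,-1,0,0,0],[0,0,-3,0,0,0],[0,0,-6,0,0,0],[0,0,-10,0,0,0],[0,0,-14,0,0,0],[0,0,-18,0,0,0],[-1,0,-20,0,0,0],[-4,0,-20,0,0,0],[-8,0,-20,0,0,0],[-8,0,-20,0,0,0],[-8,0,-20,0,0,0],[-8,0,-20,0,0,0]]]' --grip 6.8

```text
clock: 8.87
eef_pos: [0.6096, 0.1039, 0.2201]
ee_rot: [3.141, -0.001, 1.427]
ft_force: [-0.1, -0.2, 0.1]
grip_width: 0.0683
gripper_force: 0.0
```

```bash
python3 - <<'E'
from h import *
im=grab('wrist'); W=world(im); P=W-np.r_[TC,0]; ux=np.array([np.cos(TY),np.sin(TY)]); uy=np.array([-ux[1],ux[0]])
a=P[...,:2]@ux; b=P[...,:2]@uy
m=(W[...,2]>.04)&(W[...,2]<.075)&(abs(b)<.1)&(abs(a-.09)<.05)
print(cv2.minAreaRect(np.c_[a[m],b[m]].astype(np.float32)*1000),m.sum(),np.median(W[m][:,2]))
go(.593,-.30,.2,1.57)
for k in [(a,b) for a,b in [(.128,.18),(.128,-.18),(-.128,-.18),(-.128,.18)]]: print(k,pix(im,[*tray(*k),.015]).round(1))
q=np.array([pix(im,[*tray(*k),.015])[0] for k in [(.128,.18),(.128,-.18),(-.128,-.18),(-.128,.18)]]).astype(int)
im['color']=im['color'].copy(); cv2.polylines(im['color'],[q],True,(255,0,0),1); save(im,'w3')
E
```

```text
((92.00932312011719, 0.32729339599609375), (56.364013671875, 148.82559204101562), 0.024138839915394783) 12668 0.05823959961107037
d [-40.27, 4.12, 1.96] [0.0, -0.001, -0.142] t 8.92 q [0.1, 0.31, 1.66, 0.0, 1.17, 0.24] p [0.6096, 0.1045, 0.2199] F [-0.3, 1.1, -0.5] w 0.068
(0.128, 0.18) [[ 365.6 -122. ]]
(0.128, -0.18) [[357.7 297.3]]
(-0.128, -0.18) [[104.3 296.2]]
(-0.128, 0.18) [[  60.  -103.7]]
```

View pics/w3.png

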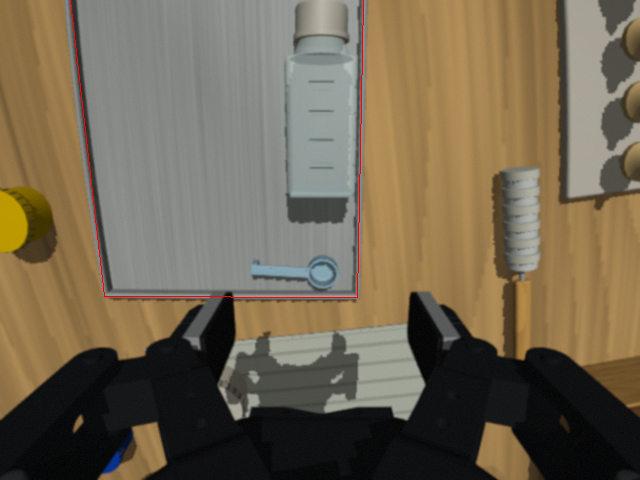

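The large bottle lies at tray (92, 0) mm and square; the tray corner at (357,297) fits the red outline, so the tray pose is right. Next, the small bottle.

Emit:
servo_tool --deltas '[[[-4,0.4,0.2,0,0,0.02],[-8,0.8,0.4,0,0,0.04],[-12,1.2,0.6,0,0,0.06],[-16,1.6,0.8,0,0,0.08],[-20,2,1,0,0,0.1],[-24,2.4,1.2,0,0,0.12],[-28,2.8,1.4,0,0,0.14],[-32,3.2,1.6,0,0,0.16],[-36,3.6,1.8,0,0,0.177],[-39,3.8,2,0,0,0.177],[-40.8,4,2,0,0,0.177],[-40.8,4,2,0,0,0.177],[-40.8,4,2,0,0,0.177],[-40.8,4,2,0,0,0.177]]]' --grip 8.5

```text
clock: 10.08
eef_pos: [0.5915, -0.3037, 0.1994]
ee_rot: [-3.141, -0.001, 1.252]
ft_force: [1.0, -0.1, -0.2]
grip_width: 0.085
gripper_force: 0.0
```

```bash
python3 - <<'E'
from h import *
im=grab('wrist'); W=world(im)
m=(W[...,2]>.03)&(W[...,2]<.065)&(abs(W[...,0]-.593)<.065)&(abs(W[...,1]+.293)<.075)
n,l,st,_=cv2.connectedComponentsWithStats(m.astype(np.uint8)); k=1+np.argmax(st[1:,4]); P=W[l==k]
r=cv2.minAreaRect(P[:,:2].astype(np.float32)*1000); print(r,len(P),np.median(P[:,2]))
go(.5905,-.305,.020,1.25)
E
```

```text
((596.2267456054688, -294.088623046875), (111.59976196289062, 48.05596160888672), 71.11915588378906) 7710 0.05177142484248961
d [-0.2, -0.03, 17.96] [-0.001, -0.001, 0.003] t 10.13 q [-0.54, 0.41, 1.56, 0.0, 1.17, -0.22] p [0.5915, -0.3035, 0.1996] F [0.9, 1.2, -0.9] w 0.0851
```

Emit:
servo_tool --deltas '[[[-0.15,0.1,4,0,0,0.01],[-0.15,0.1,8,0,0,0.01],[-0.15,0.1,12,0,0,0.01],[-0.15,0.1,14,0,0,0.01],[-0.15,0.1,15.5,0,0,0.01],[-0.15,0.1,17,0,0,0.01],[-0.15,0.1,17.8,0,0,0.01],[-0.15,0.1,18.1,0,0,0.01],[-0.15,0.1,18.1,0,0,0.01],[-0.15,0.1,18.1,0,0,0.01]]]'

```text
clock: 10.97
eef_pos: [0.5928, -0.308, 0.0203]
ee_rot: [3.139, 0.001, 1.241]
ft_force: [-0.3, -0.7, 0.9]
grip_width: 0.0848
gripper_force: 0.0
```

Emit:
servo_tool --deltas '[[[0,0,0,0,0,0],[0,0,0,0,0,0],[0,0,0,0,0,0],[0,0,0,0,0,0],[0,0,0,0,0,0],[0,0,0,0,0,0],[0,0,0,0,0,0],[0,0,0,0,0,0],[0,0,0,0,0,0],[0,0,0,0,0,0]]]' --grip 3.8 --force 40

```text
clock: 11.8
eef_pos: [0.5923, -0.308, 0.02]
ee_rot: [3.14, 0.0, 1.241]
ft_force: [-0.7, 0.0, 6.0]
grip_width: 0.0474
gripper_force: 43.4
```

```bash
python3 - <<'E'
from h import *
s=ctrl.read_state(); c=np.array([.5962,-.2941]); u=np.array([np.cos(1.241),np.sin(1.241)])
o=(s['eef_pos'][:2]-c)@u; print('offset along',o)
go(*tray(0,o),.10,TY+np.pi/2)
E
```

```text
offset along -0.014415985160202618
d [45.44, -22.0, -8.06] [0.002, 0.001, -0.187] t 11.8 q [-0.54, 0.63, 1.63, -0.0, 0.87, -0.21] p [0.5923, -0.308, 0.02] F [-0.7, 0.0, 6.0] w 0.0474
```

Emit:
servo_tool --deltas '[[[0,0,-0.5,0,0,0],[0,0,-2,0,0,0],[0,0,-5,0,0,0],[2,-1,-8,0,0,-0.01],[5,-2.4,-8.1,0,0,-0.03],[8.4,-4,-8.1,0,0,-0.05],[11.8,-5.7,-8.1,0,0,-0.07],[15.2,-7.4,-8.1,0,0,-0.09],[18.6,-9,-8.1,0,0,-0.11],[22,-10.7,-8.1,0,0,-0.13],[25.4,-12.3,-8.1,0,0,-0.15],[28.8,-14,-8.1,0,0,-0.17],[32.2,-15.6,-8.1,0,0,-0.187],[35.6,-17.2,-8.1,0,0,-0.187],[39,-18.9,-8.1,0,0,-0.187],[42,-20.3,-8.1,0,0,-0.187],[44.4,-21.5,-8.1,0,0,-0.187],[45.4,-22,-8.1,0,0,-0.187],[45.4,-22,-8.1,0,0,-0.187],[45.4,-22,-8.1,0,0,-0.187]]]'

```text
clock: 13.47
eef_pos: [0.5302, 0.1932, 0.1]
ee_rot: [3.142, 0.001, 1.43]
ft_force: [0.2, 0.0, -0.4]
grip_width: 0.0479
gripper_force: 42.9
```

```bash
python3 - <<'E'
from h import *
im=grab('wrist'); W=world(im); P=W-np.r_[TC,0]; ux=np.array([np.cos(TY),np.sin(TY)]); uy=np.array([-ux[1],ux[0]])
a=P[...,:2]@ux; b=P[...,:2]@uy
m=(W[...,2]>.07)&(b>-.01)&(b<.1)&(abs(a)<.05)
print('held',np.percentile(a[m],[1,99]).round(4),'cap end b',np.percentile(b[m],[99,100]).round(4),m.sum())
go(*tray(0,-.0144),.018,TY+np.pi/2)
E
```

```text
held [-0.0493  0.0493] cap end b [0.053  0.0548] 65519
d [0.1, 0.07, 8.19] [-0.0, 0.001, 0.0] t 13.52 q [0.27, 0.35, 1.87, -0.0, 0.92, 0.41] p [0.5304, 0.1925, 0.0999] F [1.0, -0.2, -0.5] w 0.0474
```

Emit:
servo_tool --deltas '[[[0.1,0.1,1,0,0,0],[0.1,0.1,3,0,0,0],[0.1,0.1,5,0,0,0],[0.1,0.1,6.5,0,0,0],[0.1,0.1,7.2,0,0,0],[0.1,0.1,7.6,0,0,0],[0.1,0.1,7.8,0,0,0],[0.1,0.1,7.9,0,0,0],[0.1,0.1,8,0,0,0],[0.1,0.1,8.05,0,0,0],[0.1,0.1,8.1,0,0,0],[0.1,0.1,8.15,0,0,0],[0.1,0.1,8.2,0,0,0],[0.1,0.1,8.2,0,0,0],[0.1,0.1,8.2,0,0,0]]]'

```text
clock: 14.77
eef_pos: [0.5317, 0.1943, 0.018]
ee_rot: [3.141, -0.0, 1.428]
ft_force: [-0.4, 0.1, -0.6]
grip_width: 0.047
gripper_force: 43.0
```

Emit:
servo_tool --deltas '[[[0,0,0.05,0,0,0],[0,0,0.1,0,0,0],[0,0,0.1,0,0,0],[0,0,0.1,0,0,0]]]'

```text
clock: 15.1
eef_pos: [0.5317, 0.1944, 0.018]
ee_rot: [-3.141, 0.0, 1.428]
ft_force: [-2.3, -0.2, 7.5]
grip_width: 0.0473
gripper_force: 43.7
```

Emit:
servo_tool --deltas '[[[0,0,-0.1,0,0,0],[0,0,-0.1,0,0,0],[0,0,-0.1,0,0,0],[0,0,-0.1,0,0,0],[0,0,-1,0,0,0],[0,0,-3,0,0,0],[0,0,-6,0,0,0],[0,0,-10,0,0,0],[0,0,-14,0,0,0],[-1,0,-18,0,0,0],[-4,0,-20,0,0,0],[-8,0,-20,0,0,0],[-8,0,-20,0,0,0],[-8,0,-20,0,0,0]]]' --grip 6.4

```text
clock: 16.27
eef_pos: [0.5201, 0.1135, 0.2179]
ee_rot: [3.14, -0.0, 1.424]
ft_force: [-0.4, 0.8, 0.2]
grip_width: 0.064
gripper_force: 0.0
```

```bash
cat >> h.py <<'E'
def ab(W):
    P=W[...,:2]-TC; c,s=np.cos(TY),np.sin(TY); return P@[c,s],P@[-s,c]
def trect(W,a0,b0,r,z0,z1):
    a,b=ab(W); m=(W[...,2]>z0)&(W[...,2]<z1)&(abs(b-b0)<r)&(abs(a-a0)<r)
    n,l,st,_=cv2.connectedComponentsWithStats(m.astype(np.uint8)); k=l==1+np.argmax(st[1:,4])
    print('tray rect',cv2.minAreaRect(np.c_[a[k],b[k]].astype(np.float32)*1000),'zmed',np.median(W[k][:,2]).round(4))
E
python3 - <<'E'
from h import *
W=world(grab('wrist')); trect(W,0,0,.062,.03,.07); trect(W,.092,0,.08,.04,.08)
go(.4655,-.320,.17,TY+np.pi/2)
E
```

```text
tray rect ((1.660940170288086, 0.5744857788085938), (47.54615020751953, 112.24114227294922), 0.18819740414619446) zmed 0.0499
tray rect ((91.5071792602539, 0.34333038330078125), (56.87814712524414, 148.26072692871094), 0.13112689554691315) zmed 0.0583
d [-43.79, 0.88, 4.69] [0.0, -0.001, -0.002] t 16.32 q [0.13, 0.14, 1.86, 0.0, 1.13, 0.28] p [0.52, 0.1145, 0.2172] F [0.0, -0.1, -0.1] w 0.064
```

Emit:
servo_tool --deltas '[[[-4,0.1,0.4,0,0,0],[-8,0.2,0.8,0,0,0],[-12,0.3,1.2,0,0,0],[-16,0.4,1.6,0,0,0],[-20,0.5,2,0,0,0],[-24,0.6,2.4,0,0,0],[-28,0.7,2.8,0,0,0],[-32,0.8,3.2,0,0,0],[-36,0.8,3.8,0,0,0],[-40,0.9,4.2,0,0,0],[-43,0.9,4.7,0,0,0],[-43.8,0.9,4.7,0,0,0],[-43.8,0.9,4.7,0,0,0],[-43.8,0.9,4.7,0,0,0]]]' --grip 8.5

```text
clock: 17.48
eef_pos: [0.4669, -0.3185, 0.169]
ee_rot: [-3.14, -0.002, 1.428]
ft_force: [0.5, 0.2, -1.2]
grip_width: 0.0851
gripper_force: 0.0
```

```bash
python3 - <<'E'
from h import *
im=grab('wrist'); W=world(im); c=im['color'].astype(int)
m=(c[...,0]-c[...,1]>40)&(W[...,2]<.03)&(abs(W[...,0]-.465)<.05)&(abs(W[...,1]+.32)<.05)
P=W[m]; print(cv2.minEnclosingCircle(P[:,:2].astype(np.float32)*1000),P[:,:2].min(0),P[:,:2].max(0),np.percentile(P[:,2],[50,98]),m.sum())
(x,y),_=cv2.minEnclosingCircle(P[:,:2].astype(np.float32)); go(x,y,.0015,TY+np.pi/2)
E
```

```text
((466.39385986328125, -319.2718505859375), 31.195913314819336) [ 0.43565046 -0.35034887] [ 0.49732648 -0.28895328] [0.01680123 0.01910354] 2875
d [-0.17, -0.02, 16.77] [-0.001, -0.002, 0.001] t 17.53 q [-0.68, 0.26, 1.83, 0.0, 1.05, -0.53] p [0.467, -0.3179, 0.1692] F [0.0, -0.2, -0.0] w 0.0851
```

Emit:
servo_tool --deltas '[[[-0.1,0,4,0,0,0],[-0.1,0,8,0,0,0],[-0.1,0,11.5,0,0,0],[-0.1,0,14,0,0,0],[-0.1,0,15.5,0,0,0],[-0.1,0,16.3,0,0,0],[-0.1,0,16.7,0,0,0],[-0.1,0,16.9,0,0,0],[-0.1,0,16.9,0,0,0],[-0.1,0,16.9,0,0,0]]]'

```text
clock: 18.37
eef_pos: [0.4678, -0.3213, 0.0022]
ee_rot: [3.139, 0.001, 1.428]
ft_force: [0.8, 0.2, 0.8]
grip_width: 0.0847
gripper_force: 0.0
```

Emit:
servo_tool --deltas '[[[0,0,0,0,0,0],[0,0,0,0,0,0],[0,0,0,0,0,0],[0,0,0,0,0,0],[0,0,0,0,0,0],[0,0,0,0,0,0],[0,0,0,0,0,0],[0,0,0,0,0,0]]]' --grip 5.8 --force 20

```text
clock: 19.03
eef_pos: [0.4673, -0.3214, 0.002]
ee_rot: [3.14, 0.001, 1.428]
ft_force: [-0.9, 0.7, 6.1]
grip_width: 0.0612
gripper_force: 21.5
```

```bash
python3 - <<'E'
from h import *
go(*tray(0,.105),.08,TY+np.pi/2)
E
```

```text
d [63.78, -1.0, -7.85] [0.001, 0.001, -0.0] t 19.03 q [-0.68, 0.52, 1.89, 0.0, 0.74, -0.54] p [0.4673, -0.3214, 0.002] F [-0.9, 0.7, 6.1] w 0.0612
```

Emit:
servo_tool --deltas '[[[0,0,-0.3,0,0,0],[0,0,-1,0,0,0],[0,0,-2.5,0,0,0],[0,0,-5,0,0,0],[0,0,-8,0,0,0],[0,0,-11,0,0,0],[1,0,-13,0,0,0],[3,0,-13,0,0,0],[6,-0.1,-13,0,0,0],[9,-0.1,-13,0,0,0],[12,-0.2,-13,0,0,0],[15,-0.2,-13,0,0,0],[18,-0.3,-13,0,0,0],[21,-0.3,-13,0,0,0],[24,-0.4,-13,0,0,0],[27,-0.4,-13,0,0,0],[29,-0.5,-13,0,0,0],[30,-0.5,-13,0,0,0],[30,-0.5,-13,0,0,0]]]'

```text
clock: 20.62
eef_pos: [0.5043, -0.0215, 0.1309]
ee_rot: [-3.142, -0.0, 1.431]
ft_force: [-0.7, -0.2, -0.6]
grip_width: 0.061
gripper_force: 22.1
```

```bash
python3 - <<'E'
from h import *
go(*tray(0,.105),.14,TY+np.pi/2); im=grab('wrist'); save(im,'w4')
E
```

```text
d [33.58, -0.29, -0.9] [-0.0, -0.0, 0.003] t 20.62 q [-0.13, 0.2, 1.99, 0.0, 0.94, 0.01] p [0.5043, -0.0215, 0.1309] F [-0.7, -0.2, -0.6] w 0.061
```

View pics/w4.png

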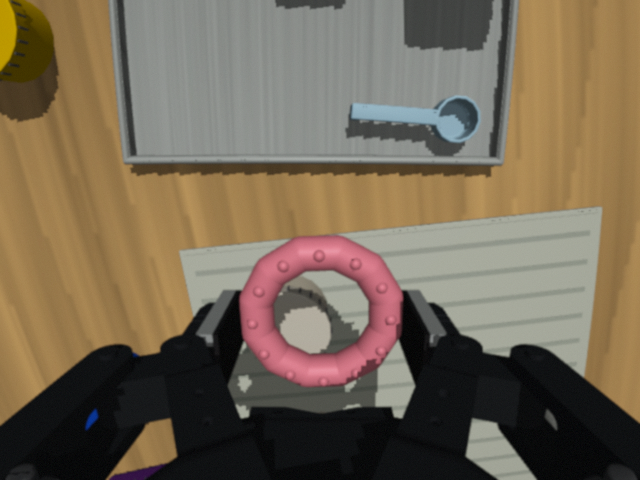

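Ring held flat at (320,310) between the pads. Carrying it over.

Emit:
servo_tool --deltas '[[[1.5,0,0,0,0,0],[4,0,0,0,0,0],[7,-0.1,0,0,0,0],[10,-0.1,0,0,0,0],[13,-0.1,0,0,0,0],[16,-0.1,0,0,0,0],[19,-0.2,0,0,0,0],[22,-0.2,0,0,0,0],[25,-0.2,0,0,0,0],[28,-0.3,0,0,0,0],[31,-0.3,0,0,0,0],[32.8,-0.3,0,0,0,0],[33.4,-0.3,0,0,0,0],[33.4,-0.3,2,0,0,0],[33.4,-0.3,5,0,0,0],[33.4,-0.3,8,0,0,0],[33.4,-0.3,10,0,0,0],[33.4,-0.3,11,0,0,0],[33.4,-0.3,11,0,0,0],[33.4,-0.3,11,0,0,0]]]'

```text
clock: 22.33
eef_pos: [0.5494, 0.3066, 0.0207]
ee_rot: [-3.141, 0.001, 1.427]
ft_force: [-0.1, 0.6, 0.8]
grip_width: 0.0612
gripper_force: 22.0
```

```bash
python3 - <<'E'
from h import *
go(*tray(0,.103),.0,TY+np.pi/2)
E
```

```text
d [0.26, -0.18, 2.07] [-0.0, 0.001, -0.001] t 22.33 q [0.44, 0.58, 1.73, -0.0, 0.84, 0.58] p [0.5494, 0.3066, 0.0207] F [-0.1, 0.6, 0.8] w 0.0612
```

Emit:
servo_tool --deltas '[[[0.1,-0.1,0.6,0,0,0],[0.2,-0.1,1.2,0,0,0],[0.2,-0.1,1.6,0,0,0],[0.2,-0.1,1.8,0,0,0],[0.2,-0.1,1.9,0,0,0],[0.2,-0.1,2,0,0,0],[0.2,-0.1,2.05,0,0,0],[0.2,-0.1,2.1,0,0,0],[0.2,-0.1,2.1,0,0,0],[0.2,-0.1,2.1,0,0,0]]]'

```text
clock: 23.17
eef_pos: [0.5484, 0.3101, 0.0001]
ee_rot: [3.141, -0.0, 1.428]
ft_force: [-1.8, 0.0, 1.1]
grip_width: 0.061
gripper_force: 22.2
```

Emit:
servo_tool --deltas '[[[0,0,0,0,0,0],[0,0,0,0,0,0],[0,0,0,0,0,0],[0,0,0,0,0,0],[0,0,-1,0,0,0],[0,0,-3,0,0,0],[0,0,-6,0,0,0],[0,0,-10,0,0,0],[0,0,-14,0,0,0],[-2,0,-18,0,0,0],[-5,-0.2,-20,0,0,0],[-9,-0.4,-20,0,0,0],[-13,-0.6,-20,0,0,0],[-15,-0.6,-20,0,0,0],[-15,-0.6,-20,0,0,0],[-15,-0.6,-20,0,0,0]]]' --grip 7.6

```text
clock: 24.5
eef_pos: [0.5211, 0.1616, 0.2007]
ee_rot: [3.14, -0.001, 1.425]
ft_force: [-0.2, 0.7, -0.2]
grip_width: 0.0763
gripper_force: 0.0
```

```bash
python3 - <<'E'
from h import *
im=grab('wrist'); W=world(im); a,b=ab(W); c=im['color'].astype(int)
m=(c[...,0]-c[...,1]>40)&(W[...,2]<.03)&(abs(a)<.05)&(abs(b-.1)<.05)
print('teether',cv2.minEnclosingCircle(np.c_[a[m],b[m]].astype(np.float32)*1000),m.sum(),np.percentile(W[m][:,2],[50,98]))
trect(W,0,0,.062,.03,.07)
go(.4755,-.0775,.17,TY+np.pi/2)
E
```

```text
teether ((2.717158079147339, 104.9323501586914), 32.1157341003418) 2451 [0.01497332 0.01740018]
tray rect ((1.4035167694091797, 0.19980239868164062), (112.23868560791016, 48.15953063964844), 89.72977447509766) zmed 0.0498
d [-24.41, -1.09, 3.03] [0.001, -0.001, -0.001] t 24.55 q [0.22, 0.19, 1.85, 0.0, 1.1, 0.37] p [0.5214, 0.1625, 0.2006] F [0.4, 0.3, 0.4] w 0.0759
```

Teether placed at (2.7, 105), in line. Next, the large pot.

Emit:
servo_tool --deltas '[[[-4,-0.2,0.5,0,0,0],[-8,-0.4,1,0,0,0],[-12,-0.6,1.5,0,0,0],[-16,-0.8,2,0,0,0],[-20,-1,2.5,0,0,0],[-23,-1.1,3,0,0,0],[-24.4,-1.1,3,0,0,0],[-24.4,-1.1,3,0,0,0],[-24.4,-1.1,3,0,0,0]]]' --grip 8.5

```text
clock: 25.3
eef_pos: [0.4761, -0.0772, 0.1699]
ee_rot: [3.141, -0.001, 1.427]
ft_force: [0.5, 0.9, 0.3]
grip_width: 0.085
gripper_force: 0.0
```

```bash
python3 - <<'E'
from h import *
im=grab('wrist'); W=world(im)
for c0,z in (((.4755,-.0775),.038),((.4835,-.197),.028)):
    m=(W[...,2]>z)&(W[...,2]<z+.02)&(np.hypot(W[...,0]-c0[0],W[...,1]-c0[1])<.045)
    P=W[m]; 
    if len(P)>50: (x,y),r=cv2.minEnclosingCircle(P[:,:2].astype(np.float32)); print(x,y,r,np.median(P[:,2]),len(P)); go(x,y,.020,TY+np.pi/2)
E
```

```text
0.47364410758018494 -0.07918468117713928 0.030898066237568855 0.044621115412709675 5185
d [-0.3, -0.22, 15.0] [0.001, -0.001, 0.001] t 25.35 q [-0.25, 0.1, 2.02, 0.0, 1.02, -0.11] p [0.4761, -0.0766, 0.17] F [0.5, 0.7, 0.5] w 0.0849
0.4820270538330078 -0.19826750457286835 0.024186378344893456 0.034395667396384444 2206
d [-11.97, 2.3, 14.99] [0.001, -0.001, 0.001] t 25.35 q [-0.25, 0.1, 2.02, 0.0, 1.02, -0.11] p [0.4761, -0.0766, 0.17] F [0.5, 0.7, 0.5] w 0.0849
```

Emit:
servo_tool --deltas '[[[-0.2,-0.2,4,0,0,0],[-0.2,-0.2,8,0,0,0],[-0.2,-0.2,11,0,0,0],[-0.2,-0.2,13,0,0,0],[-0.2,-0.2,14.3,0,0,0],[-0.2,-0.2,14.8,0,0,0],[-0.2,-0.2,15,0,0,0],[-0.2,-0.2,15,0,0,0],[-0.2,-0.2,15,0,0,0]]]'

```text
clock: 26.1
eef_pos: [0.4744, -0.0789, 0.0208]
ee_rot: [3.139, 0.0, 1.429]
ft_force: [0.9, 0.2, 1.1]
grip_width: 0.0852
gripper_force: 0.0
```

Emit:
servo_tool --deltas '[[[0,0,0,0,0,0],[0,0,0,0,0,0],[0,0,0,0,0,0],[0,0,0,0,0,0],[0,0,0,0,0,0],[0,0,0,0,0,0],[0,0,0,0,0,0],[0,0,0,0,0,0]]]' --grip 5 --force 40

```text
clock: 26.77
eef_pos: [0.4741, -0.0794, 0.0212]
ee_rot: [3.14, -0.0, 1.427]
ft_force: [0.4, 0.7, 5.2]
grip_width: 0.0587
gripper_force: 42.0
```

```bash
python3 - <<'E'
from h import *
s=ctrl.read_state(); dv=s['eef_pos'][:2]-np.array([.4736,-.0790]); c,sn=np.cos(TY),np.sin(TY); print('off b',dv@[-sn,c])
go(*tray(.0015,-.101+dv@[-sn,c]),.10,TY+np.pi/2)
E
```

```text
off b -0.00036051560268631486
d [19.11, 1.93, -7.87] [0.002, -0.0, -0.0] t 26.77 q [-0.26, 0.36, 2.09, 0.0, 0.69, -0.11] p [0.4741, -0.0794, 0.0212] F [0.4, 0.7, 5.2] w 0.0587
```

Emit:
servo_tool --deltas '[[[0,0,-0.5,0,0,0],[0,0,-2,0,0,0],[0,0,-4.5,0,0,0],[1,0.1,-7,0,0,0],[4,0.4,-7.9,0,0,0],[7.5,0.8,-7.9,0,0,0],[11,1.1,-7.9,0,0,0],[14.5,1.5,-7.9,0,0,0],[17.5,1.8,-7.9,0,0,0],[18.8,1.9,-7.9,0,0,0],[19.1,1.9,-7.9,0,0,0],[19.1,1.9,-7.9,0,0,0],[19.1,1.9,-6,0,0,0],[19.1,1.9,-3.5,0,0,0],[19.1,1.9,-1.5,0,0,0],[19.1,1.9,-0.5,0,0,0],[19.1,1.9,-0.2,0,0,0],[19.1,1.9,-0.2,0,0,0],[19.1,1.9,-0.2,0,0,0]]]'

```text
clock: 28.35
eef_pos: [0.5198, 0.1065, 0.0225]
ee_rot: [3.14, -0.0, 1.427]
ft_force: [-0.3, -0.1, -0.4]
grip_width: 0.0586
gripper_force: 43.2
```

```bash
python3 - <<'E'
from h import *
go(*tray(.0015,-.1014),.0192,TY+np.pi/2)
E
```

```text
d [0.05, 0.04, 0.33] [0.001, -0.0, -0.001] t 28.35 q [0.12, 0.43, 1.97, -0.0, 0.74, 0.26] p [0.5198, 0.1065, 0.0225] F [-0.3, -0.1, -0.4] w 0.0586
```

Emit:
servo_tool --deltas '[[[0,0,0.1,0,0,0],[0,0,0.2,0,0,0],[0,0,0.25,0,0,0],[0,0,0.3,0,0,0],[0,0,0.35,0,0,0],[0,0,0.4,0,0,0],[0,0,0.4,0,0,0],[0,0,0.4,0,0,0]]]'

```text
clock: 29.02
eef_pos: [0.5196, 0.1073, 0.0192]
ee_rot: [3.141, -0.0, 1.428]
ft_force: [-2.3, -0.4, 7.8]
grip_width: 0.0587
gripper_force: 44.1
```

Emit:
servo_tool --deltas '[[[0,0,-0.1,0,0,0],[0,0,-0.1,0,0,0],[0,0,-0.1,0,0,0],[0,0,-0.1,0,0,0],[0,0,-0.1,0,0,0],[0,0,-1,0,0,0],[0,0,-3,0,0,0],[0,0,-6,0,0,0],[0,0,-10,0,0,0],[0,0,-14,0,0,0],[-2,0,-18,0,0,0],[-5,0,-18,0,0,0],[-8,0,-18,0,0,0],[-8,0,-18,0,0,0],[-8,0,-18,0,0,0]]]' --grip 7.2

```text
clock: 30.27
eef_pos: [0.5075, 0.0268, 0.1986]
ee_rot: [3.141, -0.0, 1.425]
ft_force: [-0.6, 0.6, -1.0]
grip_width: 0.072
gripper_force: 0.0
```

```bash
python3 - <<'E'
from h import *
im=grab('wrist'); W=world(im); a,b=ab(W)
m=(W[...,2]>.036)&(W[...,2]<.06)&(np.hypot(a,b+.1)<.045)
print('LP',cv2.minEnclosingCircle(np.c_[a[m],b[m]].astype(np.float32)*1000),np.median(W[m][:,2]))
trect(W,0,0,.062,.03,.07)
go(.482,-.198,.15,TY+np.pi/2)
E
```

```text
LP ((0.9061465859413147, -92.82148742675781), 38.132232666015625) 0.04271415969164072
tray rect ((1.6487407684326172, -39.36250686645508), (33.52287292480469, 48.77457809448242), 89.3293228149414) zmed 0.0504
d [-22.7, 0.73, 4.8] [0.0, -0.001, -0.002] t 30.32 q [-0.03, 0.12, 1.94, 0.0, 1.09, 0.11] p [0.5075, 0.0277, 0.1981] F [0.1, 0.6, -0.1] w 0.0722
```

Emit:
servo_tool --deltas '[[[-4,0.1,1,0,0,0],[-8,0.2,2,0,0,0],[-12,0.4,3,0,0,0],[-16,0.5,4,0,0,0],[-20,0.6,4.8,0,0,0],[-22.2,0.7,4.8,0,0,0],[-22.7,0.7,4.8,0,0,0],[-22.7,0.7,4.8,0,0,0],[-22.7,0.7,4.8,0,0,0]]]' --grip 8

```text
clock: 31.07
eef_pos: [0.4824, -0.1966, 0.1495]
ee_rot: [-3.141, -0.001, 1.428]
ft_force: [0.0, 0.3, 0.6]
grip_width: 0.08
gripper_force: 0.0
```

```bash
python3 - <<'E'
from h import *
im=load('wrist'); W=world(im); a,b=ab(W)
m=(W[...,2]>.036)&(W[...,2]<.06)&(np.hypot(a,b+.1)<.045)&(b<-.064)
print('LP',cv2.minEnclosingCircle(np.c_[a[m],b[m]].astype(np.float32)*1000),m.sum(),np.median(W[m][:,2]))
im=grab('wrist'); W=world(im)
m=(W[...,2]>.028)&(W[...,2]<.05)&(np.hypot(W[...,0]-.482,W[...,1]+.198)<.04)
P=W[m]; (x,y),r=cv2.minEnclosingCircle(P[:,:2].astype(np.float32)); print(x,y,r,np.median(P[:,2]),len(P)); go(x,y,.011,TY+np.pi/2)
E
```

```text
LP ((1.9383409023284912, -100.750244140625), 30.505762100219727) 5058 0.04271234317433595
0.4817776679992676 -0.19898243248462677 0.023929975926876068 0.034595643271400606 3313
d [-0.3, -0.02, 13.86] [-0.001, -0.001, 0.001] t 31.12 q [-0.47, 0.21, 1.94, 0.0, 0.99, -0.33] p [0.4825, -0.1962, 0.1496] F [-0.6, -0.7, -0.1] w 0.0799
```

Emit:
servo_tool --deltas '[[[-0.2,0,4,0,0,0],[-0.2,0,8,0,0,0],[-0.2,0,11,0,0,0],[-0.2,0,12.5,0,0,0],[-0.2,0,13.3,0,0,0],[-0.2,0,13.6,0,0,0],[-0.2,0,13.7,0,0,0],[-0.2,0,13.7,0,0,0],[-0.2,0,13.7,0,0,0]]]'

```text
clock: 31.87
eef_pos: [0.4835, -0.2001, 0.0143]
ee_rot: [3.139, 0.001, 1.428]
ft_force: [0.1, 0.3, 0.9]
grip_width: 0.0798
gripper_force: 0.0
```

Emit:
servo_tool --deltas '[[[0,0,0,0,0,0],[0,0,0,0,0,0],[0,0,0,0,0,0],[0,0,0,0,0,0],[0,0,0,0,0,0],[0,0,0,0,0,0],[0,0,0,0,0,0],[0,0,0,0,0,0],[0,0,0,0,0,0],[0,0,0,0,0,0]]]' --grip 3.6 --force 35

```text
clock: 32.7
eef_pos: [0.4826, -0.2001, 0.0138]
ee_rot: [3.14, 0.0, 1.428]
ft_force: [-1.7, 0.7, 5.4]
grip_width: 0.0449
gripper_force: 35.2
```

```bash
python3 - <<'E'
from h import *
s=ctrl.read_state(); dv=s['eef_pos'][:2]-np.array([.4818,-.1990]); c,sn=np.cos(TY),np.sin(TY); o=dv@[-sn,c];print('off b',o)
go(*tray(.0017,-.1007+o),.12,TY+np.pi/2)
E
```

```text
off b -0.0010068393747361985
d [30.9, -0.61, -10.63] [0.001, 0.0, -0.0] t 32.7 q [-0.48, 0.43, 1.99, 0.0, 0.72, -0.33] p [0.4826, -0.2001, 0.0138] F [-1.7, 0.7, 5.4] w 0.0449
```

Emit:
servo_tool --deltas '[[[0,0,-0.5,0,0,0],[0,0,-2,0,0,0],[0,0,-5,0,0,0],[1,0,-8,0,0,0],[4,-0.1,-10.6,0,0,0],[7.5,-0.1,-10.6,0,0,0],[11,-0.2,-10.6,0,0,0],[14.5,-0.3,-10.6,0,0,0],[18,-0.3,-10.6,0,0,0],[21.5,-0.4,-10.6,0,0,0],[25,-0.5,-10.6,0,0,0],[28,-0.5,-10.6,0,0,0],[30,-0.6,-10.6,0,0,0],[30.9,-0.6,-10,0,0,0],[30.9,-0.6,-8,0,0,0],[30.9,-0.6,-6,0,0,0],[30.9,-0.6,-5,0,0,0],[30.9,-0.6,-4.5,0,0,0],[30.9,-0.6,-4.5,0,0,0],[30.9,-0.6,-4.5,0,0,0]]]'

```text
clock: 34.37
eef_pos: [0.5202, 0.1064, 0.0578]
ee_rot: [-3.141, 0.0, 1.427]
ft_force: [0.5, 0.5, -0.2]
grip_width: 0.0446
gripper_force: 35.9
```

```bash
python3 - <<'E'
from h import *
go(*tray(.0017,-.1017),.0518,TY+np.pi/2)
E
```

```text
d [0.02, 0.02, 0.6] [-0.0, 0.0, -0.001] t 34.37 q [0.12, 0.37, 1.96, -0.0, 0.81, 0.26] p [0.5202, 0.1064, 0.0578] F [0.5, 0.5, -0.2] w 0.0446
```

Emit:
servo_tool --deltas '[[[0,0,0.1,0,0,0],[0,0,0.2,0,0,0],[0,0,0.3,0,0,0],[0,0,0.4,0,0,0],[0,0,0.5,0,0,0],[0,0,0.55,0,0,0],[0,0,0.6,0,0,0],[0,0,0.65,0,0,0],[0,0,0.65,0,0,0],[0,0,0.65,0,0,0]]]'

```text
clock: 35.2
eef_pos: [0.5201, 0.107, 0.0518]
ee_rot: [-3.141, 0.0, 1.428]
ft_force: [-2.2, -1.0, 4.8]
grip_width: 0.0447
gripper_force: 36.4
```

Contact at the expected height. Releasing and backing off towards the robot.

Emit:
servo_tool --deltas '[[[0,0,-0.05,0,0,0],[0,0,-0.05,0,0,0],[0,0,-0.05,0,0,0],[0,0,-0.05,0,0,0],[0,0,-0.05,0,0,0],[0,0,-1,0,0,0],[0,0,-3,0,0,0],[0,0,-6,0,0,0],[0,0,-10,0,0,0],[0,0,-14,0,0,0],[-3,-1,-17,0,0,0],[-7,-2,-17,0,0,0],[-11,-3,-17,0,0,0],[-15,-4,-17,0,0,0],[-15,-4,-17,0,0,0],[-15,-4,-17,0,0,0]]]' --grip 6.4

```text
clock: 36.53
eef_pos: [0.4585, -0.0375, 0.2221]
ee_rot: [3.14, -0.0, 1.423]
ft_force: [-0.6, 0.5, 0.7]
grip_width: 0.064
gripper_force: 0.0
```

Emit:
servo_tool --deltas '[[[-3,-1,0,0,0,0],[-7,-2,0,0,0,0],[-11,-3,0,0,0,0],[-15,-4,0,0,0,0],[-19,-5,0,0,0,0],[-23,-6,0,0,0,0],[-25,-6,0,0,0,0],[-25,-6,0,0,0,0],[-25,-6,0,0,0,0]]]'

```text
clock: 37.28
eef_pos: [0.3648, -0.2746, 0.2214]
ee_rot: [3.141, -0.001, 1.427]
ft_force: [0.5, 0.7, 0.2]
grip_width: 0.064
gripper_force: 0.0
```

```bash
python3 - <<'E'
from h import *
im=grab('top'); save(im,'top9',(140,140,460,380),2.5); W=world(im); a,b=ab(W)
print(ctrl.read_state()['eef_pos'])
for n,z0,z1,bm in (('SP',.06,.09,1),('LP',.034,.055,-.064)):
    m=(W[...,2]>z0)&(W[...,2]<z1)&(np.hypot(a,b+.1)<.05)&(b<bm)
    print(n,cv2.minEnclosingCircle(np.c_[a[m],b[m]].astype(np.float32)*1000),m.sum(),np.median(W[m][:,2]))
trect(W,0,0,.062,.03,.06); trect(W,.092,0,.08,.035,.08)
E
```

```text
[ 0.36479022 -0.27371946  0.2212146 ]
SP ((0.4823010265827179, -97.53228759765625), 23.58364486694336) 256 0.07233481950484114
LP ((0.20078963041305542, -98.53520202636719), 30.58002471923828) 153 0.04294223818216849
tray rect ((-0.41875267028808594, 1.9188880920410156), (112.05712890625, 47.841339111328125), 89.81401062011719) zmed 0.0491
tray rect ((89.3076171875, 1.7086029052734375), (55.98389434814453, 150.01708984375), 0.09176424890756607) zmed 0.0576
```

View pics/top9.png

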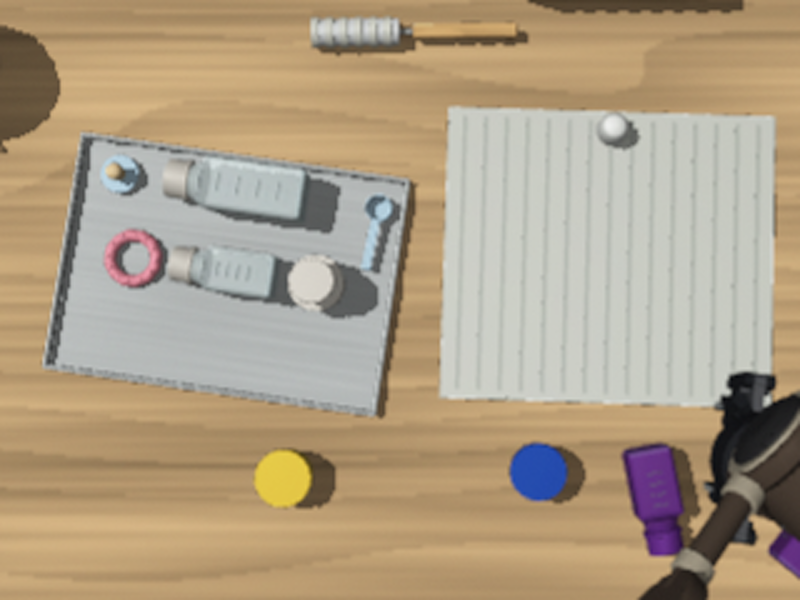

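The final picture shows the layout as asked: the large bottle at (235,190), small bottle (222,272), ring (132,258) and stacked pots (315,282). The soother, scoop, dome and brush have not moved.

```bash
python3 -c "
from cell import ctrl
print(ctrl.close_job())"
```

```text
the job is handed in; nothing more can be done
None
```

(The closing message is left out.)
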